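# Lock the nozzle plate into the jam depositor head with its pin key

## Task

The nozzle plate of the jam depositor head is in, but its recessed lock ring is still slack. Take the two-pin key from its white rest, find the ring's two holes with it by a light touch and turn the ring clockwise until it comes up firm on its seat and its engraved line meets the line in the head's bore, without forcing or over-tightening it. Then put the key back upright in its rest and leave everything else on the table where it lies.

Things in the scene. Friction and masses are not known exactly. Their poses are not given: they have to be found in the camera images.
- key_grip (a point): Centre of the flat wing handle of the loose steel pin key (0.25 to 0.4 kg, standing upright in its rest): the wing is 90 mm long (x), 14 mm thick (y), 36 mm high (z, up). Below it come a 14 mm stem and a guide disc 73 mm across and 12 mm thick, bevelled below, its underside 72 mm under this point. A half turn makes no difference to the key.
- key_foot (a point): The same key, same axes: the point on its axis level with its pin tips, 80 mm below key_grip. The two flat-ended pins, 6 mm thick, stick out 8 mm below the disc, 27.5 mm from the axis at +x and -x, so in line with the wing.
- mouth (a point): Centre of the open mouth of the upright steel head, level with its rim (116 mm across, 84 mm above the table), held in a fixed bench clamp (round foot, 144 mm). Axes are the clamp's, z up, x away from the robot within 0.3 rad. The bore is 75 mm wide and guides the key's disc with 1 mm to spare all round; the lock ring lies in it 14 mm below the rim.
- ring_face (a point): Point on the bore's axis level with the lock ring's upper face, 14 mm below mouth, same axes (it does not turn with the ring). Two holes, 9 mm wide, 10 mm deep, lie opposite each other 27.5 mm from it. At the start the line through them is within 0.7 rad of this x axis, either way, not told exactly; home is 0.55 to 0.75 rad clockwise from there. Pins fully in: tips 8 mm below this point.
- seat (a point): Centre of the seat under the lock ring, on the bore's axis, 10 mm below ring_face, same axes. Feel: pins rubbed lightly over the ring's face do not turn it; turned by its holes it drags with at most 0.3 N m, and at home it comes up dead firm within 0.02 rad (about 0.5 N m there is enough). One pin may take 30 N at most, from pressing down and turning together (30 N on both is 1.6 N m).
- rest_seat (a point): Centre of the shoulder in the fixed white round key rest (100 mm across, 23 mm high) on which the key's disc lies, 14 mm above the table, z up. The pins hang free in the 66 mm bore below; a lip 80 mm across and 8 mm high surrounds the disc. The key may stand there at any turn; key_foot is then 8 mm below this point.
- thermometer: probe thermometer, red case and thin probe, 207 x 27 x 19 mm, lying between the places of the head and the key rest; origin at the centre of its underside
- pastry_brush: pastry brush with wooden handle, 186 x 46 x 17 mm, lying at the right edge; origin at the centre of its underside
- nozzle_plain: steel piping nozzle, plain tip, 32 mm across, 42 mm high, standing at the back; origin at the centre of its underside
- nozzle_star: steel piping nozzle, notched tip, 39 mm across, 50 mm high, standing at the back; origin at the centre of its underside

How it is judged:
By the outcome, as a careful person would: the job done as asked, in the order asked, and still so for the second after the job is handed in, with the robot touching nothing.
It also fails if it takes over 72 s, if anything falls off the work surface, if the arm or the gripper's body presses on something with over 40 N, if the wrist force passes 120 N, or if a joint passes its speed limit or range.

## Robot

A 7-joint arm with a two-finger parallel gripper is mounted at the origin on the work surface; the furniture and walls round the work are solid. World frame = base frame: x ahead of the robot, y to its left, z up, the work surface at z = 0. Lengths are in m, angles in rad, forces in N, time in s.
With the tool pointing down it reaches from about 0.425 to 0.875 m from the base axis. Payload 8.4 kg.
Tool frame: the origin (TCP) lies midway between the tips of the shut fingers; the grasp point (between the pads) lies behind it (robot.tcp_to_grasp is the z of the grasp point in the tool frame, in m); z points along the fingers, y is the line along which they close (so a half turn about z gives the same grasp; the last joint's range is limited). The gripper opens to 85 mm and grips with 20 to 120 N. Pads are 22 mm wide; open, the fingers measure 114 mm over their backs; the gripper's body (76 mm by 85 mm) begins 54 mm behind the grasp point. The pads swing forward as they close: fully open they stand 13 mm farther back than shut.
Start: joints at [-1.244, 0.333, 0.04, 1.465, -0.013, 1.343, -0.059], TCP at [0.268, 0.592, 0.231] pointing down, gripper open.
Joint ranges: [-2.58, 2.58], [-0.38, 2.09], [-1.3, 1.39], [0.25, 2.4], [-1.5, 4.64], [0.08, 2.09], [-2.65, 2.65]. Speed limits (rad/s): [2.22, 2.22, 2.79, 2.79, 3.14, 3.14, 3.14].

## Interface

Orientations are given as a unit quaternion [x, y, z, w].
In Python, from workcell import robot gives the robot as it stands.
- The arm moves only by the tool move_arm, never from a script. Its argument "motion" is a list that holds one entry, the list of rows, each a list of 4 numbers: the shift along the tool's x, y, z in cm, then the turn about the tool's z in rad. In form: [[[tx, ty, tz, yaw], ...]]. A call has 1 to 5 rows; each row shifts and turns the commanded pose from where the row before left it, along the tool's axes as they then stand; what a row does not reach is not made up. A row lasts 1/8 s, in which the tool goes at most 62.5 mm and 10.7 degrees, less where a joint would pass 70% of its speed; a pose out of reach is approached as far as the arm can. A call with a gripper value outside its range is refused whole. "gripper" is the closure, from 0 (fully open) to 1 (shut), set as the call begins (left out, the last holds). The fingers move at their own pace and stop on an object; the grip force is fixed at half the most. Time passes only in rows, so rows that do not move let the fingers close. It gives the time, the measured TCP pose, the force, the opening and the grip force at its end, in the units of the state.
- robot.get_obs(): the state, without advancing time (a new reading comes with each control period).
- robot.snapshot(name): name is "side" or "top"; returns a dict with "color" (400x640x3 uint8, red, green, blue), "range_z" (400x640 float32, m along the optical axis (not along the pixel's ray), 0 where there is no reading), "mtx" (3x3 intrinsics, pixels), "origin" and "attitude" of the camera in the world. Camera axes: x right, y down, z forward; pixel columns grow to the right and rows downward; lengths in m; the calibration is good to about 2 mm. A picture is of the moment at which its call begins.
- robot.close_job(): hands the job in; it is judged then, once.
The state is a dict: "t": time; "joint_positions": joint angles; "dq": joint speeds; "joint_torque": joint torques, N m; "tcp_pos": TCP position; "tcp_rot": TCP orientation; "force": force on the tool from outside, world axes, zero at the start; "moment": the same for the moment, N m; "gripper_width": finger opening in m; "finger_force": force on a finger pad.
Only numpy, scipy, OpenCV 4.12 (cv2) and the standard library are available. Lean on these libraries where they do the work, as an engineer would, in place of code of your own. Each camera call takes 0.05 s, during which the arm holds its last target. There are 200 camera calls.

## Working session

There is one attempt and no reset: what is moved stays moved. The work goes in short steps, Python scripts to look and compute and a tool call to move; the robot and the scene stay as the last step left them, time stands still between calls to the robot, and variables do not carry over. Pictures are saved under pics/ and viewed, at most 10 in all, crops included, and the job is handed in when it is done.

Besides the shell and the picture viewer there is one more tool, called after ">>>" as name(argument=value, ...), one argument or row to a line, values as JSON. move_arm: Moves the arm, as the interface text tells. Its arguments: {"type":"object","properties":{"motion":{"type":"array","items":{"type":"array","items":{"type":"array","items":{"type":"number"}}}},"gripper":{"type":"number"}},"required":["motion"]}

```bash
mkdir -p pics
python3 - <<'E'
from workcell import robot
import cv2,numpy as np
for n in("top","side"):
    s=robot.snapshot(n); cv2.imwrite(f"pics/{n}0.png",s["color"][:,:,::-1]); np.savez(f"{n}0.npz",**s)
    print(n,s["mtx"].tolist(),s["origin"],np.array(s["attitude"]).tolist(),(s["range_z"]>0).mean())
print(robot.get_obs(),robot.tcp_to_grasp)
E
```

```text
top [[419.7123014617989, 0.0, 314.0494013601332], [0.0, 419.7123014617989, 203.90570851562168], [0.0, 0.0, 1.0]] [ 0.32807234 -0.0915741   1.10680163] [0.7129673553716321, -0.6961567939099718, 0.06382290098141039, -0.05449684190562579] 0.99583203125
side [[403.8089938408125, 0.0, 320.41413905525627], [0.0, 403.8089938408125, 196.65147235870805], [0.0, 0.0, 1.0]] [0.52294188 0.55950526 0.58877238] [0.004164363852071481, 0.8990295181890404, -0.4378049433571197, 0.007444129939674337] 0.996015625
{'t': 0.1, 'joint_positions': array([-1.24421245,  0.33384589,  0.03984438,  1.46620343, -0.01339854,
        1.34330728, -0.05851555]), 'dq': array([ 0.00035388, -0.00166741,  0.00122174, -0.00100935,  0.00058501,
       -0.00049152, -0.00116584]), 'joint_torque': array([ 4.68637358e-03, -6.60018754e+01,  1.37068503e+00, -4.06477869e+01,
        1.73019560e-02,  8.78517225e-03,  1.70566443e-05]), 'tcp_pos': array([0.26830453, 0.59157326, 0.23049608]), 'tcp_rot': array([ 2.11289203e-01,  9.77423302e-01, -7.40595002e-04, -1.13068221e-04]), 'force': array([-0.68738858, -0.73315972,  0.58308504]), 'moment': array([-0.01229993, -0.02021708,  0.01565605]), 'finger_force': 0.0, 'gripper_width': 0.08515714616945344} -0.0187
```

View pics/top0.png

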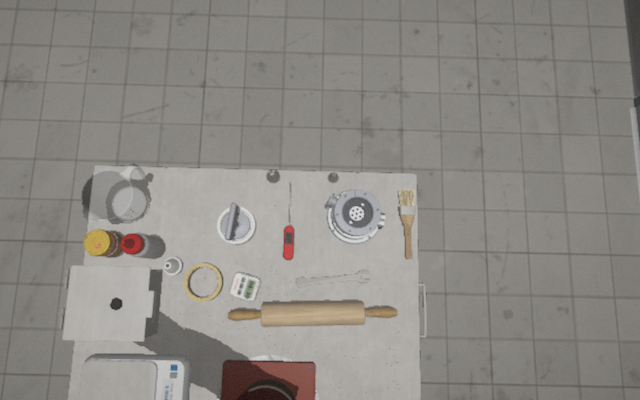

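View pics/side0.png

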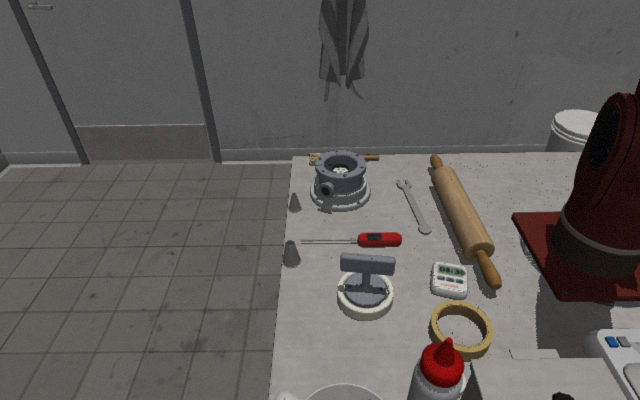

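The top view shows the key in its rest near (236,223) and the head near (357,213). The side view shows them at (366,285) and (340,170). Next I'll turn these into positions.

```bash
cat > h.py <<'E'
import numpy as np,cv2
from scipy.spatial.transform import Rotation as R
from scipy.optimize import least_squares
def cloud(s):
    v,u=np.mgrid[:400,:640]; K=s["mtx"]; z=s["range_z"]
    c=np.stack([(u-K[0,2])/K[0,0]*z,(v-K[1,2])/K[1,1]*z,z],-1)
    return c@R.from_quat(s["attitude"]).as_matrix().T+s["origin"]
def plane(s,uv,h):
    K=s["mtx"]; uv=np.atleast_2d(uv).astype(float)
    d=np.c_[(uv-[K[0,2],K[1,2]])/K[0,0],np.ones(len(uv))]@R.from_quat(s["attitude"]).as_matrix().T
    return s["origin"]+d*((h-s["origin"][2])/d[:,2])[:,None]
def proj(s,p):
    c=(np.atleast_2d(p)-s["origin"])@R.from_quat(s["attitude"]).as_matrix(); K=s["mtx"]
    return c[:,:2]/c[:,2:]*K[0,0]+[K[0,2],K[1,2]]
def circ(p,r=None,loss="soft_l1"):
    f=lambda q:np.hypot(*(p-q[:2]).T)-(q[2] if r is None else r)
    return least_squares(f,[*p.mean(0),r or .05],loss=loss,f_scale=.001).x
E
python3 - <<'E'
from h import *
for n in("top","side"):
    s=dict(np.load(n+"0.npz")); P=cloud(s)
    def reg(c,rad,lo,hi):
        m=(np.hypot(P[...,0]-c[0],P[...,1]-c[1])<rad)&(P[...,2]>lo)&(P[...,2]<hi); return P[m]
    if n=="top": k0=P[223,236][:2].copy(); h0=P[213,357][:2].copy(); print(k0,h0)
    w=reg(k0,.09,.075,.13); 
    if n=="top": w=w[w[:,2]>.095]
    c=w[:,:2].mean(0); e,V=np.linalg.eigh(np.cov((w[:,:2]-c).T)); a=V[:,1]
    rc=cv2.minAreaRect((w[:,:2]*1000).astype(np.float32))
    print(n,"wing",len(w),c,"ang",np.arctan2(a[1],a[0]),rc,np.percentile(w[:,2],[5,50,95]))
    q=reg(h0,.1,.075,.095); rc=cv2.minEnclosingCircle((q[:,:2]*1000).astype(np.float32))
    print("rim",len(q),rc,np.median(q[:,2]))
    q=reg(k0,.07,.017,.03); print("lip",len(q),cv2.minEnclosingCircle((q[:,:2]*1000).astype(np.float32)),np.median(q[:,2]))
    q=reg(h0,.09,.005,.03);print("clamp",len(q),np.percentile(q[:,2],[10,50,90]),cv2.minEnclosingCircle((q[:,:2]*1000).astype(np.float32)))
    for nm,c,hh in(("k",k0,.06),("h",h0,.08)):
        u=proj(s,[*c,hh])[0].astype(int); cr=s["color"][u[1]-45:u[1]+45,u[0]-45:u[0]+45,::-1]
        globals()[n+nm]=cv2.resize(cr,(300,300),interpolation=cv2.INTER_CUBIC); print(u)
cv2.imwrite("pics/z.png",np.vstack([np.hstack([topk,toph]),np.hstack([sidek,sideh])]))
E
```

```text
[0.45196079 0.09094683] [ 0.4852009  -0.21272367]
top wing 221 [0.4518381  0.09640583] ang 3.0011267137504642 ((452.57635498046875, 97.21000671386719), (14.731471061706543, 88.94104766845703), 82.46387481689453) [0.0979933  0.10280524 0.1064159 ]
rim 1040 ((490.48370361328125, -203.3527069091797), 67.05608367919922) 0.08410570214881208
lip 804 ((453.4138488769531, 96.83851623535156), 50.1832160949707) 0.02434758116408542
clamp 379 [0.00916276 0.01257893 0.01695653] ((480.78118896484375, -209.10330200195312), 85.68180084228516)
[235 222]
[358 211]
side wing 930 [0.45408953 0.10478373] ang 3.006899978841741 ((453.915771484375, 101.45299530029297), (15.993691444396973, 89.87443542480469), 81.64542388916016) [0.07738419 0.09573142 0.10423809]
rim 910 ((490.1360778808594, -199.08731079101562), 68.29351043701172) 0.08378499467447742
lip 1744 ((453.8625183105469, 100.70197296142578), 50.52424621582031) 0.024529132073552784
clamp 734 [0.00827299 0.01293195 0.02554293] ((486.08197021484375, -206.35971069335938), 72.0875244140625)
[366 270]
[340 163]
```

View pics/z.png

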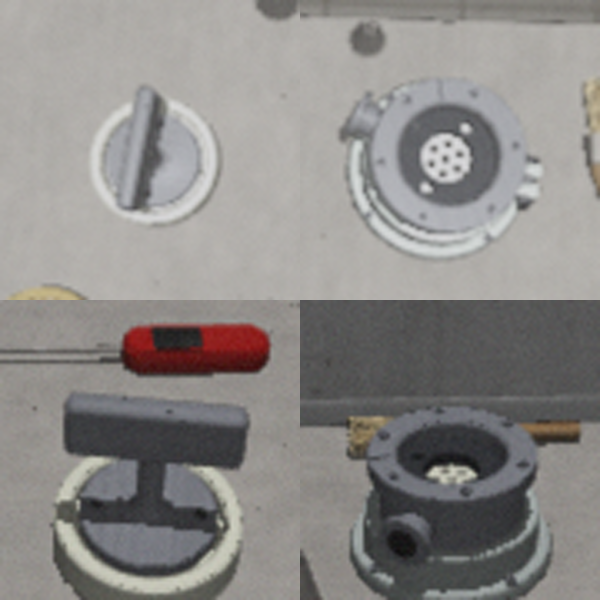

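The top crop shows the ring's two light holes at about (466,128) and (426,188), with the rim's centre near (450,153). I'll fit the bore and the holes more precisely.

Run:
```python
from h import *
for n in("top","side"):
    s=dict(np.load(n+"0.npz")); P=cloud(s); g=cv2.cvtColor(s["color"],cv2.COLOR_RGB2GRAY).astype(float)
    c=np.array([.486,-.203]); k=np.array([.4535,.098])
    for it in range(4):
        a=np.linspace(0,2*np.pi,180,endpoint=False); rr=np.arange(.028,.048,.0004)
        X=np.c_[(c[0]+np.outer(np.cos(a),rr)).ravel(),(c[1]+np.outer(np.sin(a),rr)).ravel(),np.full(a.size*rr.size,.084)]
        uv=proj(s,X).astype(np.float32); I=cv2.remap(cv2.GaussianBlur(g,(0,0),.7).astype(np.float32),uv[:,0],uv[:,1],cv2.INTER_LINEAR).reshape(180,-1)
        G=np.gradient(I,axis=1); r=rr[G.argmax(1)]; e=c+np.c_[np.cos(a)*r,np.sin(a)*r]
        q=circ(e,.0375); c=q[:2]
    print(n,"bore",c,"resid",np.median(abs(np.hypot(*(e-c).T)-.0375)))
    def reg(c,rad,lo,hi):
        m=(np.hypot(P[...,0]-c[0],P[...,1]-c[1])<rad)&(P[...,2]>lo)&(P[...,2]<hi); return P[m]
    # rest outer circle from lip points, wing top
    q=reg(k,.06,.018,.028)[:,:2]; rad=np.hypot(*(q-k).T); an=np.arctan2(*(q-k).T[::-1])
    e=[q[(an>=t)&(an<t+.1)][rad[(an>=t)&(an<t+.1)].argmax()] for t in np.arange(-3.1,3.1,.1) if ((an>=t)&(an<t+.1)).any()]
    print("rest",circ(np.array(e),.0495),circ(np.array(e)))
    if n=="top":
        u0=proj(s,[*c,.07])[0]; x0,y0=(u0-25).astype(int); sub=s["color"][y0:y0+50,x0:x0+50]
        gg=cv2.cvtColor(sub,cv2.COLOR_RGB2GRAY)
        nb,lab,st,ce=cv2.connectedComponentsWithStats((gg>150).astype(np.uint8))
        for i in range(1,nb):
            w=plane(s,ce[i]+[x0,y0],.07)[0][:2]; d=w-c
            if np.hypot(*d)<.04: print(st[i,4],ce[i]+[x0,y0],w,np.hypot(*d),np.arctan2(d[1],d[0]))
        big=cv2.resize(sub,(600,600),interpolation=cv2.INTER_CUBIC)
        cv2.imwrite("pics/ring0.png",big[:,:,::-1]); print(x0,y0)
```

```text
top bore [ 0.48404117 -0.21040723] resid 0.0009370135622768054
rest [0.45336229 0.09694955 0.0495    ] [0.45334477 0.09693765 0.0491741 ]
1462 [356.9377565  210.22161423] [ 0.49024016 -0.210998  ] 0.006227077515132667 -0.09501497229913845
8 [362.125 203.875] [ 0.50668258 -0.2239466 ] 0.026380829124048922 -0.538941413567541
164 [356.26219512 212.92682927] [ 0.48335443 -0.20934446] 0.001265337882685793 2.144482958620929
9 [350.33333333 221.88888889] [ 0.46042634 -0.19468777] 0.02836831657817987 2.554287111228211
331 187
side bore [ 0.4862761  -0.20527681] resid 0.0006786926046018806
rest [0.45386608 0.10160206 0.0495    ] [0.45402724 0.10236892 0.04865612]
```

View pics/ring0.png

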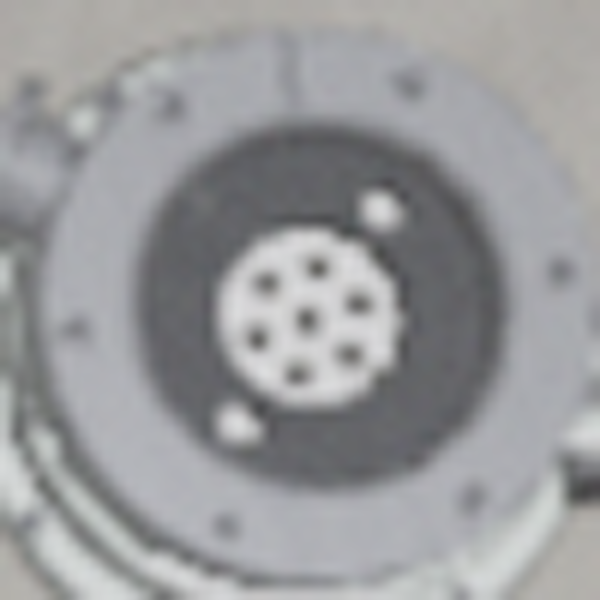

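The crop shows the holes at (381,210) and (239,425), so the hole line lies at about -0.56 rad in world. There is a rim index line at (290,75). Before the first move I'll check the corridor for clearance and work out how far to go.

```bash
cat >> h.py <<'E'
def rel(o,goal,closeang):
    """remaining tool-frame shift (cm) and yaw to reach world goal with tool y at closeang (mod pi)"""
    M=R.from_quat(o["tcp_rot"]).as_matrix(); y=M[:,1]; cur=np.arctan2(y[1],y[0])
    d=(closeang-cur+np.pi/2)%np.pi-np.pi/2
    return np.round(M.T@(np.array(goal)-o["tcp_pos"])*100,2),round(-d,3)
E
python3 - <<'E'
from h import *
from workcell import robot
o=robot.get_obs()
for n in("top","side"):
    P=cloud(dict(np.load(n+"0.npz"))).reshape(-1,3)
    a=np.array([.268,.5916]);b=np.array([.4533,.0993]);L=np.hypot(*(b-a));t=(b-a)/L
    s=(P[:,:2]-a)@t; w=(P[:,:2]-a)@[-t[1],t[0]]
    for i in np.arange(.05,.6,.05):
        m=(s>i-.025)&(s<i+.025)
        print(n,round(i,2),[round(P[m&(w>lo)&(w<lo+.05),2].max(initial=0),3) for lo in(-.1,-.05,0,.05)])
print(rel(o,[.4533,.0993,.231],-.138+np.pi/2))
E
```

```text
top 0.05 [np.float64(0.0), np.float64(0.0), np.float64(0.0), np.float64(0.0)]
top 0.1 [np.float64(0.11), np.float64(0.109), np.float64(0.0), np.float64(0.0)]
top 0.15 [np.float64(0.11), np.float64(0.11), np.float64(0.111), np.float64(0.003)]
top 0.2 [np.float64(0.126), np.float64(0.109), np.float64(0.106), np.float64(0.104)]
top 0.25 [np.float64(0.128), np.float64(0.109), np.float64(0.103), np.float64(0.136)]
top 0.3 [np.float64(0.109), np.float64(0.161), np.float64(0.199), np.float64(0.138)]
top 0.35 [np.float64(0.054), np.float64(0.157), np.float64(0.16), np.float64(0.006)]
top 0.4 [np.float64(0.03), np.float64(0.006), np.float64(0.006), np.float64(0.007)]
top 0.45 [np.float64(0.03), np.float64(0.006), np.float64(0.006), np.float64(0.005)]
top 0.5 [np.float64(0.023), np.float64(0.109), np.float64(0.103), np.float64(0.005)]
top 0.55 [np.float64(0.017), np.float64(0.108), np.float64(0.109), np.float64(0.008)]
side 0.05 [np.float64(0.0), np.float64(0.0), np.float64(0.0), np.float64(0.0)]
side 0.1 [np.float64(0.0), np.float64(0.0), np.float64(0.0), np.float64(0.0)]
side 0.15 [np.float64(0.0), np.float64(0.0), np.float64(0.0), np.float64(0.0)]
side 0.2 [np.float64(0.0), np.float64(0.0), np.float64(0.0), np.float64(0.0)]
side 0.25 [np.float64(0.125), np.float64(0.106), np.float64(0.0), np.float64(0.0)]
side 0.3 [np.float64(0.106), np.float64(0.159), np.float64(0.196), np.float64(0.135)]
side 0.35 [np.float64(0.033), np.float64(0.001), np.float64(0.157), np.float64(0.002)]
side 0.4 [np.float64(0.026), np.float64(0.003), np.float64(0.003), np.float64(0.003)]
side 0.45 [np.float64(0.027), np.float64(0.003), np.float64(0.012), np.float64(0.003)]
side 0.5 [np.float64(0.003), np.float64(0.106), np.float64(0.105), np.float64(0.022)]
side 0.55 [np.float64(0.003), np.float64(0.105), np.float64(0.105), np.float64(0.022)]
(array([-3.718e+01, -3.719e+01,  1.000e-02]), np.float64(-0.288))
```

>>> move_arm(
  motion=[
    [[-3.7, -3.7, -0.8, 0], [-3.7, -3.7, -0.8, 0], [-3.7, -3.7, -0.8, 0], [-3.7, -3.7, -0.8, 0], [-3.7, -3.7, 0, 0]],
  ],
  gripper=0.2,
)

```text
t: 0.72
tcp_pos: [0.3611, 0.3454, 0.2638]
tcp_rot: [0.211, 0.977, 0.0, 0.0]
force: [0.7, 0.0, 0.9]
gripper_width: 0.0684
finger_force: 0.0
```

>>> move_arm(
  motion=[
    [[-3.7, -3.7, 0, 0], [-3.7, -3.7, 0, 0], [-3.7, -3.7, 0, 0], [-3.7, -3.7, 0, -0.14], [0, 0, 1, -0.14]],
  ],
)

```text
t: 1.35
tcp_pos: [0.4358, 0.147, 0.2538]
tcp_rot: [0.074, 0.997, 0.0, 0.001]
force: [-0.9, 1.2, -0.6]
gripper_width: 0.0686
finger_force: 0.0
```

Run:
```python
from h import *
from workcell import robot
o=robot.get_obs(); print(o["t"],o["tcp_pos"],o["gripper_width"],rel(o,[.4533,.0993,.067],-.138+np.pi/2))
```

```text
1.35 [0.43575681 0.1470302  0.25381587] 0.06859959513156369 (array([-2.42, -4.47, 18.68]), np.float64(-0.01))
```

>>> move_arm(
  motion=[
    [[-1.2, -2.2, 3, -0.01], [-1.2, -2.2, 3, 0], [0, 0, 3, 0], [0, 0, 3, 0], [0, 0, 0, 0]],
  ],
)

```text
t: 1.98
tcp_pos: [0.4502, 0.1035, 0.1316]
tcp_rot: [0.068, 0.998, -0.001, -0.002]
force: [0.3, 0.4, 0.6]
gripper_width: 0.0686
finger_force: 0.0
```

Run:
```python
from h import *
from workcell import robot
s=robot.snapshot("side"); u=proj(s,[.4533,.0993,.09])[0].astype(int)
cv2.imwrite("pics/s1.png",cv2.resize(s["color"][u[1]-75:u[1]+75,u[0]-75:u[0]+75,::-1],(600,600),interpolation=cv2.INTER_CUBIC))
o=robot.get_obs(); print(o["t"],o["tcp_pos"],rel(o,[.4533,.0993,.067],-.138+np.pi/2))
```

```text
2.025 [0.45124492 0.10390034 0.13309068] (array([-0.28, -0.42,  6.61]), np.float64(0.002))
```

View pics/s1.png

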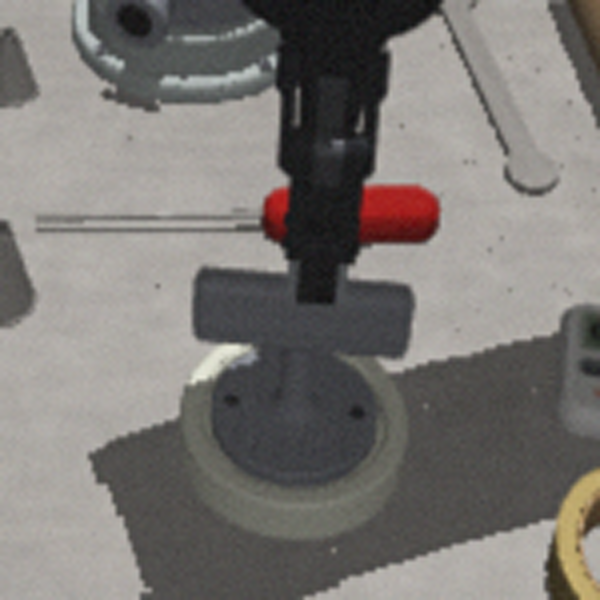

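The crop shows the fingers straddling the wing. The near fingertip's bottom is at about (317,302), the wing's centre at (303,310) and its ends at x = 193 and 414. I'll check the camera's bias against the known TCP.

Run:
```python
from h import *
from workcell import robot
s=dict(np.load("side0.npz")); o=robot.get_obs(); M=R.from_quat(o["tcp_rot"]).as_matrix()
u=proj(s,[.4533,.0993,.09])[0].astype(int)-75
for b in(-.0,-.005): 
    for sy in (1,-1): print(b,sy,(proj(s,o["tcp_pos"]+M@[0,sy*.042,b])[0]-u)*4)
for x in(-.045,0,.045):
    d=np.array([np.cos(-.138),np.sin(-.138)])*x; print((proj(s,[.4533+d[0],.0993+d[1],.086])[0]-u)*4)
```

```text
-0.0 1 [309.09296842 315.76452911]
-0.0 -1 [317.26072114 165.1764827 ]
-0.005 1 [309.84356563 306.63238762]
-0.005 -1 [317.97566883 156.24158224]
[410.1848739  319.44190796]
[300.64470878 309.57538187]
[192.82228671 299.86357671]
```

>>> move_arm(
  motion=[
    [[-0.45, -0.4, 2, 0], [0, 0, 2, 0], [0, 0, 1.5, 0], [0, 0, 1.1, 0], [0, 0, 0, 0]],
  ],
)

```text
t: 2.65
tcp_pos: [0.4554, 0.0996, 0.0671]
tcp_rot: [0.068, 0.998, -0.0, -0.0]
force: [0.3, 0.3, 0.3]
gripper_width: 0.068
finger_force: 0.0
```

>>> move_arm(
  motion=[
    [[0, 0, 0, 0], [0, 0, 0, 0], [0, 0, 0, 0], [0, 0, 0, 0], [0, 0, 0, 0]],
  ],
  gripper=1,
)

```text
t: 3.28
tcp_pos: [0.456, 0.0999, 0.0677]
tcp_rot: [0.068, 0.998, 0.0, 0.0]
force: [-1.2, 0.5, 5.3]
gripper_width: 0.0132
finger_force: 59.0
```

>>> move_arm(
  motion=[
    [[0, 0, 0, 0], [0, 0, 0, 0], [0, 0, 0, 0], [0, 0, 0, 0]],
  ],
)

```text
t: 3.78
tcp_pos: [0.456, 0.0999, 0.0677]
tcp_rot: [0.068, 0.998, 0.0, 0.0]
force: [-1.5, 0.9, 5.2]
gripper_width: 0.0131
finger_force: 59.2
```

Run:
```python
from h import *
from workcell import robot
o=robot.get_obs(); print({k:np.round(v,4) for k,v in o.items() if k[0]!='j' and k!='dq'},rel(o,[.455,.0993,.067],-.138+np.pi/2))
for n in("top","side"):
    s=robot.snapshot(n); np.savez(n+"1.npz",**s); P=cloud(s)
    w=P[(np.hypot(P[...,0]-.454,P[...,1]-.099)<.06)&(P[...,2]>.07)&(P[...,2]<.104)]
    print(n,len(w),w[:,:2].min(0),w[:,:2].max(0))
```

```text
{'t': np.float64(3.775), 'tcp_pos': array([0.456 , 0.0999, 0.0677]), 'tcp_rot': array([6.780e-02, 9.977e-01, 3.000e-04, 3.000e-04]), 'force': array([-1.457 ,  0.8596,  5.1803]), 'moment': array([ 0.3398,  0.2462, -0.0106]), 'finger_force': np.float64(59.1678), 'gripper_width': np.float64(0.0131)} (array([ 0.09, -0.07,  0.07]), np.float64(0.002))
top 57 [0.40871905 0.07808764] [0.49642511 0.10824262]
side 760 [0.40909059 0.08917949] [0.49862186 0.12211562]
```

>>> move_arm(
  motion=[
    [[0, 0, -0.5, 0], [0, 0, -1.5, 0], [0, 0, -3, 0], [0, 0, -3, 0], [0, 0, -3, 0]],
  ],
)

```text
t: 4.5
tcp_pos: [0.4555, 0.0992, 0.1789]
tcp_rot: [0.068, 0.998, -0.0, 0.0]
force: [0.1, -0.3, -3.9]
gripper_width: 0.0132
finger_force: 58.6
```

Run:
```python
from h import *
from workcell import robot
o=robot.get_obs(); print({k:np.round(v,4) for k,v in o.items() if k[0]!='j' and k!='dq'},rel(o,[.488,-.2075,.178],-.564+np.pi/2))
```

```text
{'t': np.float64(4.5), 'tcp_pos': array([0.4555, 0.0992, 0.1789]), 'tcp_rot': array([ 6.810e-02,  9.977e-01, -1.000e-04,  1.000e-04]), 'force': array([ 0.1496, -0.3034, -3.8967]), 'moment': array([ 0.0165, -0.0771,  0.0351]), 'finger_force': np.float64(58.5964), 'gripper_width': np.float64(0.0132)} (array([ -7.39, -29.95,   0.1 ]), np.float64(0.428))
```

>>> move_arm(
  motion=[
    [[-0.92, -3.75, 0, 0], [-0.92, -3.75, 0, 0], [-0.92, -3.75, 0, 0], [-0.92, -3.75, 0, 0], [-0.92, -3.75, 0, 0]],
  ],
)

```text
t: 5.12
tcp_pos: [0.4756, -0.0938, 0.1781]
tcp_rot: [0.068, 0.998, 0.0, 0.0]
force: [0.7, 1.1, -4.4]
gripper_width: 0.0136
finger_force: 58.9
```

>>> move_arm(
  motion=[
    [[-0.92, -3.75, 0, 0], [-0.92, -3.75, 0, 0], [-0.92, -3.75, 0, 0.143], [0, 0, 0, 0.143], [0, 0, 0, 0.142]],
  ],
)

```text
t: 5.75
tcp_pos: [0.4875, -0.2083, 0.1778]
tcp_rot: [0.281, 0.96, -0.0, -0.0]
force: [-0.4, 0.1, -3.6]
gripper_width: 0.0133
finger_force: 59.6
```

Run:
```python
from h import *
from workcell import robot
for n in("top","side"):
    s=robot.snapshot(n); np.savez(n+"2.npz",**s)
    u=proj(s,[.487,-.207,.13])[0].astype(int)
    globals()[n]=cv2.resize(s["color"][u[1]-50:u[1]+50,u[0]-50:u[0]+50,::-1],(400,400),interpolation=cv2.INTER_CUBIC);print(u)
cv2.imwrite("pics/h2.png",np.hstack([top,side]))
o=robot.get_obs(); print({k:np.round(v,4) for k,v in o.items() if k[0]!='j' and k!='dq'},rel(o,[.488,-.2075,.178],-.564+np.pi/2))
```

```text
[358 207]
[340 145]
{'t': np.float64(5.85), 'tcp_pos': array([ 0.4877, -0.2077,  0.1778]), 'tcp_rot': array([ 2.792e-01,  9.602e-01,  1.000e-04, -2.000e-04]), 'force': array([-0.2757, -0.0575, -2.7716]), 'moment': array([ 0.0038, -0.0193, -0.0254]), 'finger_force': np.float64(59.5785), 'gripper_width': np.float64(0.0135)} (array([-0.01,  0.03, -0.02]), np.float64(-0.002))
```

View pics/h2.png

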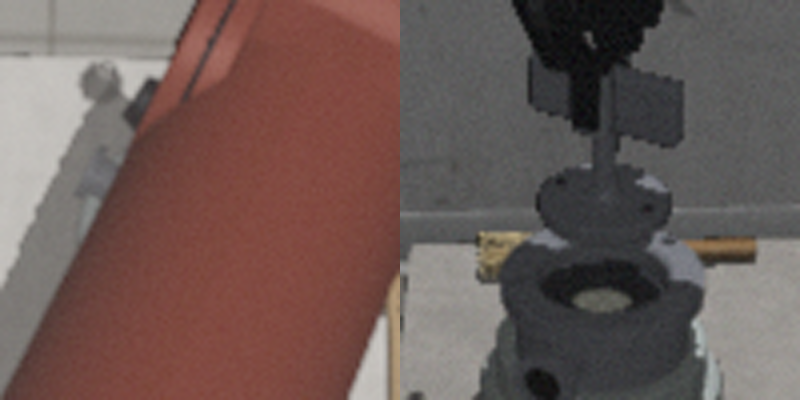

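The top view is blocked by the arm. The side view shows the disc centred at about (604,205) directly over the bore at (604,285). I'll check the y offset with the depth reading.

Run:
```python
from h import *
s=dict(np.load("side2.npz"));P=cloud(s)
m=(np.hypot(P[...,0]-.487,P[...,1]+.207)<.05)&(P[...,2]>.131)&(P[...,2]<.142)
q=P[m];print(len(q),np.median(q[:,2]))
h=cv2.convexHull((q[:,:2]*1000).astype(np.float32))[:,0]/1000
print("disc",q[:,:2].min(0),q[:,:2].max(0),circ(h,.0365),circ(h))
m=(np.hypot(P[...,0]-.487,P[...,1]+.207)<.0575)&(abs(P[...,2]-.084)<.004);q=P[m];print(len(q),q[:,:2].min(0),q[:,:2].max(0))
# disc outline in image rows
u=proj(s,[.4877,-.2077,.1365])[0];print(u)
```

```text
460 0.13605382130613253
disc [ 0.44996413 -0.24065597] [ 0.52215172 -0.16859668] [ 0.4859177  -0.20522609  0.0365    ] [ 0.48586909 -0.20538025  0.03670472]
597 [ 0.42983679 -0.25504748] [ 0.54309542 -0.1499245 ]
[339.72192706 142.8556612 ]
```

>>> move_arm(
  motion=[
    [[0, 0, 1.5, 0], [0, 0, 1.5, 0], [0, 0, 0.6, 0], [0, 0, 0.3, 0], [0, 0, 0, 0]],
  ],
)

```text
t: 6.48
tcp_pos: [0.488, -0.2077, 0.1383]
tcp_rot: [0.278, 0.961, -0.0, -0.0]
force: [0.9, 0.2, -4.0]
gripper_width: 0.0136
finger_force: 59.4
```

>>> move_arm(
  motion=[
    [[0, 0, 0.1, 0], [0, 0, 0.1, 0], [0, 0, 0.1, 0], [0, 0, 0.1, 0]],
  ],
)

```text
t: 6.98
tcp_pos: [0.4882, -0.2084, 0.1348]
tcp_rot: [0.278, 0.96, -0.0, 0.001]
force: [-1.3, -3.6, 3.1]
gripper_width: 0.0133
finger_force: 60.5
```

>>> move_arm(
  motion=[
    [[-0.04, -0.07, 0, 0], [0, 0, 0, 0], [0, 0, 0.05, 0], [0, 0, 0.05, 0], [0, 0, 0, 0]],
  ],
)

```text
t: 7.6
tcp_pos: [0.4879, -0.2089, 0.1333]
tcp_rot: [0.278, 0.96, -0.0, 0.0]
force: [-0.5, -4.6, -1.2]
gripper_width: 0.0129
finger_force: 59.9
```

```bash
cat > st.py <<'E'
from h import *
from workcell import robot
o=robot.get_obs(); y=R.from_quat(o["tcp_rot"]).as_matrix()[:,1]
print("t",o["t"],"pos",np.round(o["tcp_pos"]*1000,2),"key ang",round(np.arctan2(y[1],y[0])-np.pi/2,4),"F",np.round(o["force"],2),"M",np.round(o["moment"],3),"q7",o["joint_positions"].round(2))
E
python3 st.py
```

```text
t 7.6 pos [ 487.91 -208.9   133.29] key ang -0.5641 F [-0.53 -4.56 -1.21] M [-1.218 -0.02  -0.042] q7 [-0.43  0.21  0.85  1.91 -0.18  1.09  1.5 ]
```

>>> move_arm(
  motion=[
    [[-0.04, -0.07, 0, 0], [0, 0, 0, 0], [0, 0, 0.05, 0], [0, 0, 0.05, 0], [0, 0, 0, 0]],
  ],
)

```text
t: 8.22
tcp_pos: [0.4878, -0.2091, 0.1322]
tcp_rot: [0.278, 0.961, -0.0, -0.0]
force: [0.6, -2.0, -3.3]
gripper_width: 0.0132
finger_force: 59.7
```

```bash
python3 st.py
```

```text
t 8.225 pos [ 487.8  -209.12  132.2 ] key ang -0.5638 F [ 0.56 -1.96 -3.32] M [-0.752  0.017  0.023] q7 [-0.43  0.22  0.85  1.91 -0.18  1.09  1.5 ]
```

>>> move_arm(
  motion=[
    [[-0.02, -0.03, 0.05, 0], [0, 0, 0.05, 0], [0, 0, 0.05, 0], [0, 0, 0, 0]],
  ],
)

```text
t: 8.72
tcp_pos: [0.4879, -0.2093, 0.1307]
tcp_rot: [0.278, 0.961, 0.0, -0.0]
force: [0.6, -0.5, -3.3]
gripper_width: 0.0132
finger_force: 59.7
```

```bash
python3 st.py
```

```text
t 8.725 pos [ 487.91 -209.34  130.71] key ang -0.5637 F [ 0.64 -0.5  -3.29] M [-0.221  0.004  0.019] q7 [-0.43  0.22  0.85  1.91 -0.19  1.09  1.5 ]
```

>>> move_arm(
  motion=[
    [[0, 0, 0.05, 0], [0, 0, 0.05, 0], [0, 0, 0.05, 0], [0, 0, 0.05, 0], [0, 0, 0, 0]],
  ],
)

```text
t: 9.35
tcp_pos: [0.4879, -0.2095, 0.1288]
tcp_rot: [0.278, 0.961, -0.0, -0.0]
force: [-0.0, -1.3, -2.9]
gripper_width: 0.0134
finger_force: 59.7
```

```bash
python3 st.py
```

```text
t 9.35 pos [ 487.92 -209.52  128.78] key ang -0.5638 F [-0.05 -1.29 -2.93] M [ 0.05  -0.022 -0.011] q7 [-0.43  0.22  0.85  1.91 -0.19  1.09  1.51]
```

Pins are in the holes (3 mm deep with no upward force). I'll carry on to nearly full depth.

>>> move_arm(
  motion=[
    [[0, 0, 0.1, 0], [0, 0, 0.1, 0], [0, 0, 0.1, 0], [0, 0, 0.07, 0], [0, 0, 0, 0]],
  ],
)

```text
t: 9.98
tcp_pos: [0.4879, -0.2095, 0.1251]
tcp_rot: [0.278, 0.961, -0.0, -0.0]
force: [1.0, 1.1, -3.7]
gripper_width: 0.0128
finger_force: 59.7
```

```bash
python3 st.py
```

```text
t 9.975 pos [ 487.89 -209.55  125.07] key ang -0.5638 F [ 0.98  1.11 -3.74] M [-0.04  -0.028  0.031] q7 [-0.42  0.23  0.85  1.92 -0.19  1.08  1.51]
```

>>> move_arm(
  motion=[
    [[0, 0, 0.1, 0], [0, 0, 0, 0.03], [0, 0, 0, 0.03], [0, 0, 0, 0.03], [0, 0, 0, 0.03]],
  ],
)

```text
t: 10.6
tcp_pos: [0.4875, -0.2101, 0.1241]
tcp_rot: [0.336, 0.942, -0.0, -0.0]
force: [-2.5, -3.3, -3.6]
gripper_width: 0.0129
finger_force: 59.6
```

```bash
python3 st.py
```

```text
t 10.6 pos [ 487.5  -210.1   124.07] key ang -0.6861 F [-2.48 -3.35 -3.64] M [-0.886  0.771  0.325] q7 [-0.44  0.23  0.87  1.92 -0.2   1.08  1.4 ]
```

>>> move_arm(
  motion=[
    [[0, -0.07, 0, 0.03], [0, 0, 0, 0.03], [0, 0, 0, 0.03], [0, 0, 0, 0.03], [0, 0, 0, 0.03]],
  ],
)

```text
t: 11.22
tcp_pos: [0.4873, -0.2103, 0.1241]
tcp_rot: [0.406, 0.914, -0.0, -0.0]
force: [-2.6, -2.5, -4.1]
gripper_width: 0.0133
finger_force: 59.5
```

```bash
python3 st.py
```

```text
t 11.225 pos [ 487.32 -210.28  124.09] key ang -0.836 F [-2.59 -2.51 -4.06] M [-0.973  0.758  0.269] q7 [-0.46  0.24  0.9   1.92 -0.21  1.08  1.26]
```

>>> move_arm(
  motion=[
    [[0, -0.05, 0, 0.03], [0, 0, 0, 0.03], [0, 0, 0, 0.03], [0, 0, 0, 0.03], [0, 0, 0, 0.03]],
  ],
)

```text
t: 11.85
tcp_pos: [0.487, -0.2105, 0.1241]
tcp_rot: [0.473, 0.881, -0.0, -0.0]
force: [-2.0, -3.8, -4.8]
gripper_width: 0.0135
finger_force: 59.4
```

```bash
python3 st.py
```

```text
t 11.85 pos [ 487.04 -210.47  124.1 ] key ang -0.9858 F [-2.03 -3.78 -4.82] M [-0.907  0.639  0.295] q7 [-0.48  0.24  0.92  1.92 -0.22  1.08  1.12]
```

>>> move_arm(
  motion=[
    [[0, 0, 0, 0.025], [0, 0, 0, 0.025], [0, 0, 0, 0]],
  ],
)

```text
t: 12.22
tcp_pos: [0.487, -0.2105, 0.1241]
tcp_rot: [0.494, 0.869, -0.0, -0.0]
force: [-2.1, -4.0, -3.9]
gripper_width: 0.013
finger_force: 59.5
```

```bash
python3 st.py
```

```text
t 12.225 pos [ 487.03 -210.5   124.11] key ang -1.0344 F [-2.08 -4.02 -3.94] M [-0.975  0.777  0.251] q7 [-0.49  0.25  0.93  1.92 -0.22  1.08  1.07]
```

>>> move_arm(
  motion=[
    [[-0.04, -0.06, 0, 0.02], [0, 0, 0, 0.02], [0, 0, 0, 0.02], [0, 0, 0, 0]],
  ],
)

```text
t: 12.72
tcp_pos: [0.4869, -0.2108, 0.1241]
tcp_rot: [0.52, 0.854, 0.0, -0.0]
force: [-2.4, -1.0, -4.0]
gripper_width: 0.0132
finger_force: 59.5
```

```bash
python3 st.py
```

```text
t 12.725 pos [ 486.85 -210.8   124.11] key ang -1.0941 F [-2.43 -1.04 -3.95] M [-0.215  0.557  0.265] q7 [-0.5   0.25  0.94  1.92 -0.23  1.08  1.02]
```

>>> move_arm(
  motion=[
    [[0, 0, 0, 0.01], [0, 0, 0, 0]],
  ],
)

```text
t: 12.98
tcp_pos: [0.4869, -0.2109, 0.1241]
tcp_rot: [0.524, 0.852, 0.0, -0.0]
force: [-2.0, -0.1, -3.9]
gripper_width: 0.0136
finger_force: 59.6
```

```bash
python3 st.py
```

```text
t 12.975 pos [ 486.86 -210.85  124.11] key ang -1.1038 F [-1.96 -0.08 -3.87] M [-0.032  0.517  0.268] q7 [-0.5   0.25  0.95  1.92 -0.23  1.08  1.01]
```

>>> move_arm(
  motion=[
    [[0, 0, 0, 0.01], [0, 0, 0, 0.01], [0, 0, 0, 0]],
  ],
)

```text
t: 13.35
tcp_pos: [0.4868, -0.2109, 0.1241]
tcp_rot: [0.533, 0.846, 0.0, -0.0]
force: [-2.0, 0.2, -4.7]
gripper_width: 0.0131
finger_force: 59.6
```

```bash
python3 st.py
```

```text
t 13.35 pos [ 486.84 -210.93  124.11] key ang -1.124 F [-2.05  0.19 -4.73] M [0.088 0.584 0.251] q7 [-0.5   0.25  0.95  1.92 -0.23  1.08  0.99]
```

>>> move_arm(
  motion=[
    [[0, 0, 0, 0.01], [0, 0, 0, 0]],
  ],
)

```text
t: 13.6
tcp_pos: [0.4868, -0.2109, 0.1241]
tcp_rot: [0.537, 0.844, 0.0, -0.0]
force: [-2.5, 1.0, -4.0]
gripper_width: 0.0135
finger_force: 59.6
```

```bash
python3 st.py
```

```text
t 13.6 pos [ 486.82 -210.94  124.11] key ang -1.134 F [-2.49  0.97 -4.01] M [0.228 0.533 0.313] q7 [-0.5   0.25  0.95  1.92 -0.23  1.08  0.98]
```

>>> move_arm(
  motion=[
    [[0, 0, 0, 0.01], [0, 0, 0, 0]],
  ],
)

```text
t: 13.85
tcp_pos: [0.4868, -0.211, 0.1241]
tcp_rot: [0.541, 0.841, 0.0, -0.0]
force: [-1.7, 1.1, -4.0]
gripper_width: 0.013
finger_force: 59.6
```

```bash
python3 st.py
```

```text
t 13.85 pos [ 486.78 -211.01  124.1 ] key ang -1.144 F [-1.65  1.07 -4.03] M [0.288 0.539 0.297] q7 [-0.5   0.25  0.95  1.92 -0.23  1.08  0.97]
```

>>> move_arm(
  motion=[
    [[0, 0, 0, 0.01], [0, 0, 0, 0]],
  ],
)

```text
t: 14.1
tcp_pos: [0.4868, -0.211, 0.1241]
tcp_rot: [0.546, 0.838, 0.0, -0.0]
force: [-1.8, 1.3, -3.9]
gripper_width: 0.0133
finger_force: 59.6
```

```bash
python3 st.py
```

```text
t 14.1 pos [ 486.78 -211.03  124.12] key ang -1.1541 F [-1.77  1.31 -3.94] M [0.318 0.546 0.281] q7 [-0.51  0.25  0.96  1.92 -0.23  1.08  0.96]
```

>>> move_arm(
  motion=[
    [[0, 0, 0, 0.01], [0, 0, 0, 0]],
  ],
)

```text
t: 14.35
tcp_pos: [0.4868, -0.211, 0.1241]
tcp_rot: [0.55, 0.835, -0.0, -0.0]
force: [-2.1, 1.5, -5.6]
gripper_width: 0.0132
finger_force: 59.5
```

```bash
python3 st.py
```

```text
t 14.35 pos [ 486.77 -211.03  124.12] key ang -1.164 F [-2.11  1.47 -5.6 ] M [0.321 0.62  0.219] q7 [-0.51  0.25  0.96  1.92 -0.23  1.08  0.95]
```

>>> move_arm(
  motion=[
    [[0, 0, 0, 0.01], [0, 0, 0, 0]],
  ],
)

```text
t: 14.6
tcp_pos: [0.4867, -0.2111, 0.1241]
tcp_rot: [0.554, 0.833, -0.0, -0.0]
force: [-2.6, 2.0, -4.7]
gripper_width: 0.0136
finger_force: 59.5
```

```bash
python3 st.py
```

```text
t 14.6 pos [ 486.75 -211.07  124.1 ] key ang -1.1741 F [-2.63  1.95 -4.68] M [0.394 0.576 0.299] q7 [-0.51  0.25  0.96  1.92 -0.24  1.08  0.94]
```

>>> move_arm(
  motion=[
    [[0, 0, 0, 0.01], [0, 0, 0, 0]],
  ],
)

```text
t: 14.85
tcp_pos: [0.4868, -0.2111, 0.1241]
tcp_rot: [0.558, 0.83, -0.0, -0.0]
force: [-1.8, 1.2, -4.1]
gripper_width: 0.0133
finger_force: 59.5
```

```bash
python3 st.py
```

```text
t 14.85 pos [ 486.76 -211.08  124.11] key ang -1.1841 F [-1.8   1.17 -4.1 ] M [0.372 0.626 0.253] q7 [-0.51  0.25  0.96  1.92 -0.24  1.08  0.93]
```

>>> move_arm(
  motion=[
    [[0, 0, 0, 0.01], [0, 0, 0, 0]],
  ],
)

```text
t: 15.1
tcp_pos: [0.4867, -0.2111, 0.1241]
tcp_rot: [0.562, 0.827, -0.0, -0.0]
force: [-2.5, 1.7, -4.4]
gripper_width: 0.0135
finger_force: 59.5
```

```bash
python3 st.py
```

```text
t 15.1 pos [ 486.74 -211.11  124.1 ] key ang -1.1941 F [-2.51  1.69 -4.44] M [0.361 0.679 0.275] q7 [-0.51  0.26  0.96  1.92 -0.24  1.08  0.93]
```

>>> move_arm(
  motion=[
    [[0, 0, 0, 0.01], [0, 0, 0, 0]],
  ],
)

```text
t: 15.35
tcp_pos: [0.4867, -0.2111, 0.1241]
tcp_rot: [0.566, 0.824, -0.0, -0.0]
force: [-2.6, 1.2, -4.8]
gripper_width: 0.0133
finger_force: 59.5
```

```bash
python3 st.py
```

```text
t 15.35 pos [ 486.74 -211.12  124.13] key ang -1.2042 F [-2.61  1.25 -4.76] M [0.418 0.739 0.215] q7 [-0.51  0.26  0.97  1.92 -0.24  1.08  0.92]
```

>>> move_arm(
  motion=[
    [[0, 0, 0, 0.01], [0, 0, 0, 0]],
  ],
)

```text
t: 15.6
tcp_pos: [0.4867, -0.2111, 0.1241]
tcp_rot: [0.57, 0.821, -0.0, -0.0]
force: [-2.9, 1.8, -3.4]
gripper_width: 0.0133
finger_force: 59.5
```

```bash
python3 st.py
```

```text
t 15.6 pos [ 486.74 -211.1   124.11] key ang -1.2141 F [-2.89  1.76 -3.43] M [0.467 0.89  0.266] q7 [-0.52  0.26  0.97  1.92 -0.24  1.08  0.91]
```

>>> move_arm(
  motion=[
    [[0.03, -0.03, 0, 0.01], [0, 0, 0, 0]],
  ],
)

```text
t: 15.85
tcp_pos: [0.4866, -0.211, 0.1242]
tcp_rot: [0.575, 0.818, -0.0, 0.0]
force: [-2.0, 0.6, -5.8]
gripper_width: 0.0132
finger_force: 59.3
```

```bash
python3 st.py
```

```text
t 15.85 pos [ 486.58 -211.01  124.15] key ang -1.2241 F [-1.99  0.61 -5.83] M [0.184 0.363 0.2  ] q7 [-0.52  0.26  0.97  1.92 -0.24  1.08  0.9 ]
```

>>> move_arm(
  motion=[
    [[0, 0, 0, 0.01], [0, 0, 0, 0]],
  ],
)

```text
t: 16.1
tcp_pos: [0.4865, -0.211, 0.1242]
tcp_rot: [0.579, 0.816, -0.0, 0.0]
force: [-0.7, 0.0, -6.3]
gripper_width: 0.0134
finger_force: 59.3
```

```bash
python3 st.py
```

```text
t 16.1 pos [ 486.53 -211.02  124.16] key ang -1.2341 F [-0.66  0.02 -6.31] M [0.12  0.288 0.245] q7 [-0.52  0.26  0.97  1.92 -0.24  1.08  0.89]
```

>>> move_arm(
  motion=[
    [[0, 0, 0, 0.01], [0, 0, 0, 0]],
  ],
)

```text
t: 16.35
tcp_pos: [0.4865, -0.211, 0.1242]
tcp_rot: [0.583, 0.813, -0.0, 0.0]
force: [-0.9, 1.4, -6.3]
gripper_width: 0.0132
finger_force: 59.3
```

```bash
python3 st.py
```

```text
t 16.35 pos [ 486.53 -210.96  124.17] key ang -1.2441 F [-0.93  1.37 -6.31] M [0.042 0.238 0.247] q7 [-0.52  0.26  0.97  1.92 -0.24  1.08  0.88]
```

>>> move_arm(
  motion=[
    [[0, 0, 0, 0.01], [0, 0, 0, 0]],
  ],
)

```text
t: 16.6
tcp_pos: [0.4865, -0.211, 0.1242]
tcp_rot: [0.587, 0.81, -0.0, 0.0]
force: [-1.2, -0.0, -5.6]
gripper_width: 0.0133
finger_force: 59.3
```

```bash
python3 st.py
```

```text
t 16.6 pos [ 486.52 -210.97  124.19] key ang -1.2541 F [-1.18 -0.04 -5.64] M [0.058 0.158 0.239] q7 [-0.52  0.26  0.98  1.92 -0.24  1.08  0.87]
```

>>> move_arm(
  motion=[
    [[0, 0, 0, 0.01], [0, 0, 0, 0]],
  ],
)

```text
t: 16.85
tcp_pos: [0.4864, -0.211, 0.1242]
tcp_rot: [0.591, 0.807, -0.0, 0.0]
force: [-0.5, 0.0, -5.1]
gripper_width: 0.0134
finger_force: 59.3
```

```bash
python3 st.py
```

```text
t 16.85 pos [ 486.45 -210.98  124.16] key ang -1.2642 F [-0.55  0.03 -5.11] M [-0.067  0.09   0.283] q7 [-0.52  0.26  0.98  1.92 -0.24  1.08  0.86]
```

>>> move_arm(
  motion=[
    [[0, 0, 0, 0.01], [0, 0, 0, 0]],
  ],
)

```text
t: 17.1
tcp_pos: [0.4864, -0.211, 0.1241]
tcp_rot: [0.595, 0.804, -0.0, 0.0]
force: [-0.7, -1.0, -5.0]
gripper_width: 0.0134
finger_force: 59.3
```

```bash
python3 st.py
```

```text
t 17.1 pos [ 486.42 -210.96  124.14] key ang -1.2741 F [-0.7  -0.97 -5.03] M [-0.067  0.158  0.231] q7 [-0.53  0.26  0.98  1.92 -0.24  1.08  0.85]
```

>>> move_arm(
  motion=[
    [[0, 0, 0, 0.01], [0, 0, 0, 0]],
  ],
)

```text
t: 17.35
tcp_pos: [0.4864, -0.211, 0.1242]
tcp_rot: [0.599, 0.801, -0.0, 0.0]
force: [-0.4, -0.4, -5.9]
gripper_width: 0.0131
finger_force: 59.3
```

```bash
python3 st.py
```

```text
t 17.35 pos [ 486.44 -210.98  124.15] key ang -1.2841 F [-0.36 -0.4  -5.9 ] M [-0.153  0.19   0.286] q7 [-0.53  0.26  0.98  1.92 -0.24  1.08  0.84]
```

>>> move_arm(
  motion=[
    [[0, 0, 0, 0.01], [0, 0, 0, 0]],
  ],
)

```text
t: 17.6
tcp_pos: [0.4864, -0.211, 0.1241]
tcp_rot: [0.603, 0.798, -0.0, 0.0]
force: [-1.3, -0.5, -5.5]
gripper_width: 0.0132
finger_force: 59.4
```

```bash
python3 st.py
```

```text
t 17.6 pos [ 486.42 -210.97  124.15] key ang -1.294 F [-1.29 -0.54 -5.53] M [-0.179  0.209  0.38 ] q7 [-0.53  0.26  0.98  1.92 -0.24  1.08  0.83]
```

>>> move_arm(
  motion=[
    [[0, 0, 0, 0.005], [0, 0, 0, 0]],
  ],
)

```text
t: 17.85
tcp_pos: [0.4864, -0.211, 0.1242]
tcp_rot: [0.605, 0.796, -0.0, 0.0]
force: [-0.7, -0.4, -5.0]
gripper_width: 0.0132
finger_force: 59.6
```

```bash
python3 st.py
```

```text
t 17.85 pos [ 486.43 -210.98  124.16] key ang -1.2988 F [-0.7  -0.4  -5.03] M [-0.229  0.242  0.535] q7 [-0.53  0.26  0.98  1.92 -0.24  1.08  0.83]
```

>>> move_arm(
  motion=[
    [[0, 0, 0, 0.005], [0, 0, 0, 0], [0, 0, 0, 0]],
  ],
)

```text
t: 18.23
tcp_pos: [0.4864, -0.211, 0.1241]
tcp_rot: [0.607, 0.795, -0.0, 0.0]
force: [-1.5, -0.5, -4.0]
gripper_width: 0.0135
finger_force: 59.9
```

```bash
python3 st.py
```

```text
t 18.225 pos [ 486.4  -210.97  124.14] key ang -1.3037 F [-1.51 -0.48 -4.  ] M [-0.293  0.26   0.691] q7 [-0.53  0.26  0.99  1.92 -0.25  1.08  0.82]
```

Firm: the moment climbs 0.15 N m per 5 mrad and now reads 0.69. I'll back off within the play and lift out.

>>> move_arm(
  motion=[
    [[0, 0, 0, -0.02], [0, 0, 0, -0.02], [0, 0, 0, -0.015], [0, 0, 0, 0]],
  ],
)

```text
t: 18.73
tcp_pos: [0.4866, -0.2109, 0.1243]
tcp_rot: [0.585, 0.811, 0.0, 0.0]
force: [-0.4, 0.2, -4.3]
gripper_width: 0.0129
finger_force: 59.7
```

```bash
python3 st.py
```

```text
t 18.725 pos [ 486.61 -210.92  124.27] key ang -1.2488 F [-0.36  0.2  -4.33] M [ 0.006 -0.001  0.001] q7 [-0.52  0.26  0.97  1.92 -0.24  1.08  0.87]
```

>>> move_arm(
  motion=[
    [[0, 0, -0.1, 0], [0, 0, -0.2, 0], [0, 0, -0.2, 0], [0, 0, -0.2, 0], [0, 0, -0.2, 0]],
  ],
)

```text
t: 19.35
tcp_pos: [0.4864, -0.2109, 0.1333]
tcp_rot: [0.585, 0.811, 0.0, 0.0]
force: [-0.1, -1.0, -4.0]
gripper_width: 0.0136
finger_force: 59.6
```

```bash
python3 st.py
```

```text
t 19.35 pos [ 486.42 -210.91  133.29] key ang -1.2489 F [-0.11 -0.98 -3.99] M [ 0.002 -0.031  0.028] q7 [-0.53  0.24  0.98  1.91 -0.23  1.1   0.86]
```

>>> move_arm(
  motion=[
    [[0, 0, -0.5, 0], [0, 0, -1, 0], [0, 0, -1.5, 0], [0, 0, -1.5, 0], [0, 0, -0.2, 0]],
  ],
)

```text
t: 19.98
tcp_pos: [0.4872, -0.2111, 0.1817]
tcp_rot: [0.585, 0.811, 0.001, 0.001]
force: [-0.4, 0.6, -3.3]
gripper_width: 0.0131
finger_force: 59.9
```

>>> move_arm(
  motion=[
    [[0, 0, 0, -0.16], [0, 0, 0, -0.16], [0, 0, 0, -0.16], [0, 0, 0, -0.16]],
  ],
)

```text
t: 20.48
tcp_pos: [0.4863, -0.2108, 0.1799]
tcp_rot: [0.297, 0.955, 0.0, -0.0]
force: [-0.1, 0.1, -3.5]
gripper_width: 0.013
finger_force: 59.6
```

>>> move_arm(
  motion=[
    [[0, 0, 0, -0.16], [0, 0, 0, -0.16], [0, 0, 0, -0.15], [0, 0, 0, 0]],
  ],
)

```text
t: 20.98
tcp_pos: [0.4862, -0.2109, 0.18]
tcp_rot: [0.07, 0.998, 0.0, -0.0]
force: [-0.9, 0.6, -4.0]
gripper_width: 0.0131
finger_force: 59.6
```

```bash
python3 st.py
python3 - <<'E'
from h import *
from workcell import robot
o=robot.get_obs(); print(rel(o,[.4555,.0994,.178],-.138+np.pi/2))
E
```

```text
t 20.975 pos [ 486.24 -210.87  179.96] key ang -0.1398 F [-0.89  0.59 -4.02] M [ 0.03  -0.047  0.017] q7 [-0.45  0.15  0.85  1.86 -0.12  1.19  1.88]
(array([ 7.37, 30.3 ,  0.2 ]), np.float64(-0.002))
```

>>> move_arm(
  motion=[
    [[0.92, 3.79, 0, 0], [0.92, 3.79, 0, 0], [0.92, 3.79, 0, 0], [0.92, 3.79, 0, 0], [0.92, 3.79, 0, 0]],
  ],
)

```text
t: 21.6
tcp_pos: [0.4668, -0.0156, 0.1801]
tcp_rot: [0.071, 0.997, 0.0, 0.0]
force: [1.1, 0.7, -3.9]
gripper_width: 0.0134
finger_force: 60.0
```

>>> move_arm(
  motion=[
    [[0.92, 3.79, 0, 0], [0.92, 3.79, 0, 0], [0.92, 3.79, 0, 0], [0, 0, 0, 0], [0, 0, 0, 0]],
  ],
)

```text
t: 22.22
tcp_pos: [0.4555, 0.099, 0.18]
tcp_rot: [0.071, 0.998, -0.0, -0.0]
force: [-0.5, -0.1, -3.8]
gripper_width: 0.0132
finger_force: 60.1
```

```bash
python3 st.py
python3 - <<'E'
from h import *
from workcell import robot
o=robot.get_obs(); print(rel(o,[.4555,.0994,.0677],-.138+np.pi/2))
s=robot.snapshot("side");P=cloud(s);h0=o["tcp_pos"][2]+.0183-.06
q=P[(np.hypot(P[...,0]-.455,P[...,1]-.1)<.055)&(abs(P[...,2]-h0)<.005)][:,:2]
print("disc",len(q),circ(cv2.convexHull((q*1000).astype(np.float32))[:,0]/1000,.0365),"rest side .4539 .1016-.1023")
a=s["color"]
u=proj(s,[.487,-.207,.08])[0].astype(int); A=a[u[1]-50:u[1]+50,u[0]-50:u[0]+50]
t=robot.snapshot("top");u=proj(t,[.484,-.2104,.075])[0].astype(int);B=t["color"][u[1]-25:u[1]+25,u[0]-25:u[0]+25]
cv2.imwrite("pics/m3.png",np.hstack([cv2.resize(x,(400,400),interpolation=cv2.INTER_CUBIC) for x in(A,B)])[:,:,::-1])
E
```

```text
t 22.225 pos [455.48  98.96 179.97] key ang -0.1413 F [-0.55 -0.13 -3.81] M [-0.006 -0.063 -0.002] q7 [-0.84 -0.03  0.53  1.99  0.02  1.18  1.11]
(array([ 0.  ,  0.05, 11.23]), np.float64(-0.003))
disc 1105 [0.4534002  0.10020878 0.0365    ] rest side .4539 .1016-.1023
```

View pics/m3.png

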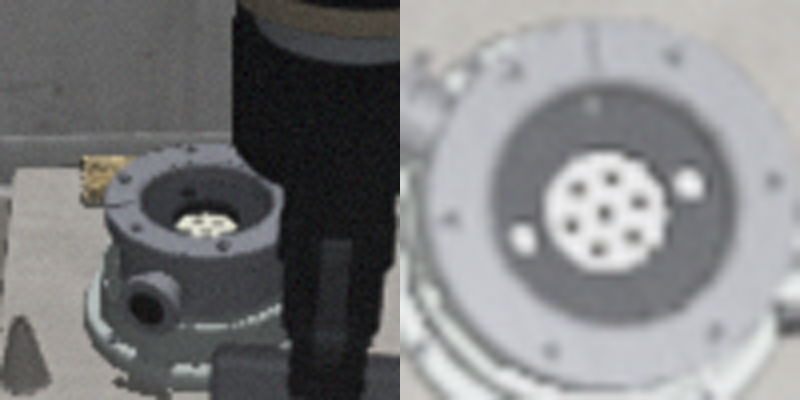

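The right crop shows the ring's light mark at (595,105) in line with the rim line at (592,45), so the ring is home. Now I'll put the key back.

>>> move_arm(
  motion=[
    [[0, 0.1, 2, 0], [0, 0, 3, 0], [0, 0, 2.5, 0], [0, 0, 2, 0], [0, 0, 0.5, 0]],
  ],
)

```text
t: 22.95
tcp_pos: [0.455, 0.0994, 0.0792]
tcp_rot: [0.07, 0.998, -0.001, -0.001]
force: [0.4, 0.2, -3.5]
gripper_width: 0.0132
finger_force: 59.9
```

>>> move_arm(
  motion=[
    [[0, 0, 0.4, 0], [0, 0, 0.3, 0], [0, 0, 0.2, 0], [0, 0, 0.15, 0], [0, 0, 0, 0]],
  ],
)

```text
t: 23.58
tcp_pos: [0.4556, 0.1006, 0.0697]
tcp_rot: [0.069, 0.998, 0.0, 0.0]
force: [0.9, -0.6, -3.3]
gripper_width: 0.0131
finger_force: 60.0
```

```bash
python3 st.py
```

```text
t 23.575 pos [455.65 100.55  69.67] key ang -0.1389 F [ 0.86 -0.59 -3.28] M [ 0.007  0.03  -0.005] q7 [-0.82  0.12  0.54  2.1  -0.08  0.93  1.2 ]
```

>>> move_arm(
  motion=[
    [[0, 0, 0.1, 0], [0, 0, 0.05, 0], [0, 0, 0.05, 0], [0, 0, 0, 0]],
  ],
)

```text
t: 24.08
tcp_pos: [0.4557, 0.1005, 0.0678]
tcp_rot: [0.069, 0.998, 0.0, 0.0]
force: [-1.6, -1.3, -0.1]
gripper_width: 0.0131
finger_force: 61.0
```

```bash
python3 st.py
```

```text
t 24.075 pos [455.7  100.5   67.82] key ang -0.1389 F [-1.6  -1.3  -0.12] M [-0.112  0.307  0.052] q7 [-0.82  0.13  0.54  2.11 -0.08  0.93  1.2 ]
```

Seated: the weight is carried by the rest. I'll release and rise.

>>> move_arm(
  motion=[
    [[0, 0, 0, 0], [0, 0, 0, 0], [0, 0, 0, 0], [0, 0, 0, 0], [0, 0, 0, 0]],
  ],
  gripper=0.2,
)

```text
t: 24.7
tcp_pos: [0.4556, 0.1006, 0.0676]
tcp_rot: [0.069, 0.998, -0.0, -0.0]
force: [0.2, -0.9, 0.5]
gripper_width: 0.0681
finger_force: 0.0
```

>>> move_arm(
  motion=[
    [[0, 0, -0.5, 0], [0, 0, -2, 0], [0, 0, -4, 0], [0, 0, -5, 0], [0, 0, -5, 0]],
  ],
)

```text
t: 25.32
tcp_pos: [0.4554, 0.1003, 0.2346]
tcp_rot: [0.07, 0.998, 0.0, 0.0]
force: [0.6, 0.1, 0.6]
gripper_width: 0.0684
finger_force: 0.0
```

```bash
python3 st.py
python3 - <<'E'
from h import *
from workcell import robot
s=robot.snapshot("side");P=cloud(s)
w=P[(np.hypot(P[...,0]-.454,P[...,1]-.1)<.06)&(P[...,2]>.075)&(P[...,2]<.115)]
print(len(w),np.percentile(w[:,2],[5,50,95,99]))
cv2.imwrite("pics/end.png",s["color"][:,:,::-1])
E
```

```text
t 25.325 pos [455.41 100.26 234.58] key ang -0.1392 F [0.63 0.14 0.64] M [0.008 0.01  0.014] q7 [-0.86 -0.08  0.53  1.91  0.04  1.3   1.09]
938 [0.07688813 0.0953241  0.10425386 0.10495729]
```

View pics/end.png

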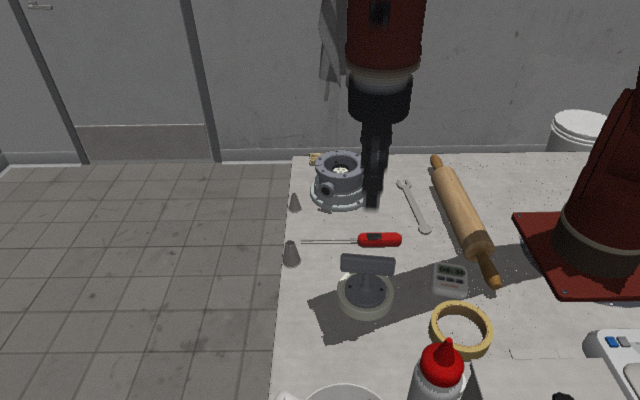

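The picture shows the key upright in its rest at (366,285), the gripper clear above it, and everything else where it lay.

```bash
python3 -c "
from workcell import robot
print(robot.close_job())"
```

```text
the job is handed in; nothing more can be done
None
```

The lock ring is turned clockwise to firm (0.69 N m at the stop) with its mark in line with the head's line, the key stands upright in its rest, nothing else was moved, and the job was handed in at about 25 s.

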